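# Put the filter shell into its rack recess and lock the rack

### The job

Pick up the loose round black filter shell from the worktop and seat it in the recess of the sloping filter rack that matches its diameter, lid side up and flat on the recess floor. Then slide the red grip of the transport lock along the rack, from the small recesses towards the large ones, fully to its end stop, and let go; leave the white lens cap, the steel blower tip, the aluminium filter frame and the clear cube where they are.

Things in the scene. Friction and masses are not known exactly. Their poses are not given: they have to be found in the camera images.
- shell: The loose filter shell to put away: round black plastic case, 52 mm outer diameter, 20 mm thick, about 45 g, lying flat, lid side (grey ring inlay) up. Origin at the centre of its underside, z along its axis towards the lid side.
- rack: Sloping filter rack, fixed on the worktop: aluminium stand with a grey plastic bed 104 mm (up the slope) x 300 mm (along the row) x 18 mm thick, about 75 mm high at its back. The bed slopes 25 degrees, low edge towards the robot. Origin on the worktop under the middle of the bed, which lies 52 mm above it; z up, y along the row towards the larger recesses, x away from the robot side.
- recess1 (a point): Centre of the mouth of the first recess, 44 mm in diameter; it already holds its own 40 mm shell (fixed, 12 mm proud of the bed). Axes as at recess3.
- recess2 (a point): Centre of the mouth of the second recess, 50 mm in diameter (for a 46 mm shell), empty. Axes as at recess3.
- recess3 (a point): Centre of the mouth of the third recess, 56 mm in diameter (for a 52 mm shell), empty, level with the bed's face. Axes: z square to the bed and out of it (25 degrees from vertical, leaning towards the robot), y along the row towards the larger recesses, x up the slope. All recesses are 8 mm deep with flat blue-lined floors, 70 mm apart; a seated 20 mm shell stands 12 mm proud, so hold it by its upper half.
- recess4 (a point): Centre of the mouth of the fourth recess, 62 mm in diameter (for a 58 mm shell), empty. Axes as at recess3. The low sides of all four recesses lie on one straight line, so from one recess to the next larger the centre lies 70 mm along y and 3 mm further up the slope (x).
- lock_grip (a point): Top centre of the lock's red grip: a block 14 mm wide along the row, 16 mm up the slope, 24 mm tall, square to the bed, on a 3 mm steel strip whose top is 17.5 mm above the bed's face (14 mm high rail below, 20 mm wide, bordering the low sides of the recesses). Axes as at recess3. Unlocked, it stands about 20 mm along the row from recess1's centre, towards recess2.
- lock (a joint): Travel of the lock strip in m along the row towards the larger recesses (+y of recess3): 0 unlocked, 0.035 at the end stop, locked. Stays where left, moves with about 2 N. Its 10 mm wide tabs stand between the recesses while unlocked; locked, they reach 8 mm over each recess's low edge, 14.5 mm above the bed, so it reaches the stop only when the shell is down.
- cap: White silicone lens cap, 60 mm across, 13 mm thick, with a small side tab, flat on the worktop; not to be moved. Origin at the centre of its underside.
- tip: Stainless steel blower tip standing upright: 34 mm round foot, tapering to 6 mm, 55 mm tall; not to be moved. Origin at the centre of its underside.
- frame: Aluminium square filter frame, 100 x 100 x 8 mm, open in the middle, flat on the worktop; not to be moved. Origin at the centre of its underside.
- cube: Clear acrylic cube, 90 mm, empty, with a hinged clear flap lid (shut), about 95 mm tall; not to be moved. Origin at the centre of its underside.
Mind the look-alikes: they are no part of the job. Of the things that look like the shell, the largest one is meant.

How it is judged:
On the way, in this order (a step that is already met when the one before it is completed fails the run):
1. the 52 mm shell lies home in its matching (third) recess, with the lock still open (x of shell in the frame of recess3 between -0.0035 and 0.0035 m and y of shell in the frame of recess3 between -0.0035 and 0.0035 m and z of shell in the frame of recess3 below -0.0055 m and angle between the z axis of shell and the z axis of recess3, either way round below 0.07 rad and value of joint lock below 0.012 m), for 0.2 s.
2. the transport lock is slid to its end stop with the shell still home (value of joint lock above 0.0325 m and x of shell in the frame of recess3 between -0.0035 and 0.0035 m and y of shell in the frame of recess3 between -0.0035 and 0.0035 m and z of shell in the frame of recess3 below -0.0055 m and angle between the z axis of shell and the z axis of recess3, either way round below 0.07 rad), for 0.2 s.
At the end, for the whole second after the job is handed in: Shell released and at rest in the third recess, lid side up: underside at least 5.5 mm below the bed face (floor: 8 mm), centre within 3.5 mm of the recess centre each way, axis within 0.07 rad of square to the bed. Lock within 2.5 mm of its end stop (joint above 0.0325) (all of step 2 and linear speed of shell below 0.01 m/s); the robot touches nothing.
It fails at once if the lens cap is shifted more than 20 mm or tipped over (distance of cap from where it was at the start of the episode above 0.02 m or angle between cap's own z axis and vertical above 0.3 rad).
It fails at once if the blower tip is shifted more than 20 mm or tipped over (distance of tip from where it was at the start of the episode above 0.02 m or angle between tip's own z axis and vertical above 0.3 rad).
It fails at once if the filter frame is shifted more than 20 mm or tipped over (distance of frame from where it was at the start of the episode above 0.02 m or angle between frame's own z axis and vertical above 0.3 rad).
It fails at once if the acrylic cube is shifted more than 20 mm or tipped over (distance of cube from where it was at the start of the episode above 0.02 m or angle between cube's own z axis and vertical above 0.3 rad).
It also fails if it takes over 51 s, if anything falls off the work surface, if the arm or the gripper's body presses on something with over 40 N, if the wrist force passes 120 N, or if a joint passes its speed limit or range.

### The arm

A 7-joint arm with a two-finger parallel gripper is mounted at the origin on the work surface. World frame = base frame: x ahead of the robot, y to its left, z up, the work surface at z = 0. Lengths are in m, angles in rad, forces in N, time in s.
With the tool pointing down it reaches from about 0.4 to 0.85 m from the base axis. Payload 10.4 kg.
Tool frame: the origin (TCP) lies at the very end of the fingers, on their centre line; the grasp point (between the pads) lies 19 mm behind it; z points along the fingers, y is the direction in which the jaws open and shut (so a half turn about z gives the same grasp; the last joint's range is limited). The gripper opens to 87 mm and grips with 3 to 60 N. Pads are 19 mm wide; open, the fingers measure 117 mm over their backs; the gripper's body (75 mm by 190 mm) begins 51 mm behind the grasp point.
Start: joints at [1.108, 0.332, -0.065, 1.46, 0.022, 1.35, -0.088], TCP at [0.266, -0.566, 0.223] pointing down, gripper open.
Joint ranges: [-2.6, 2.6], [-0.5, 2.12], [-1.47, 1.34], [0.16, 2.42], [-1.27, 4.41], [0.06, 2.06], [-2.6, 2.6]. Speed limits (rad/s): [2.22, 2.22, 2.79, 2.79, 3.14, 3.14, 3.14].

### API

Orientations are given as a unit quaternion [x, y, z, w].
In Python, from bench import r, eyes, job gives the robot as it stands. The module is installed in compiled form; this text tells all that it offers.
- The arm moves only by the tool play_rows, never from a script. Its argument "motion" is a list of rows, each a list of 7 numbers: the shift along the tool's x, y, z as a fraction of full scale, then the turn, a rotation vector about the tool's x, y, z as a fraction of full scale, then the opening in per cent of the stroke, from 0 (shut) to 100 (fully open). A call has 1 to 5 rows; each row is the pose to reach, as a shift and turn from the pose commanded when the call began, along the tool's axes at that moment; what a row does not reach only later rows make up. Full scale, the value 1, is 0.2 m for a shift and 90 degrees for a turn. A row lasts 1/8 s, in which the tool goes at most 62.5 mm and 10.7 degrees, less where a joint would pass 70% of its speed; a pose out of reach is approached as far as the arm can. A call with a number of a shift or a turn outside -1 to 1 is refused whole. A call with a gripper value outside its range is refused whole. The fingers move at their own pace and stop on an object; "squeeze" is the grip in N (left out, the last holds). Time passes only in rows, so rows that repeat a pose let the fingers close. It gives the time, the measured TCP pose, the force and the opening at its end, in the units of the state.
- r.read_state(): the state, without advancing time (a new reading comes with each control period).
- eyes.camera(name): name is "side" or "top" or "wrist"; returns a dict with "image" (400x640x3 uint8, red, green, blue), "mtx" (3x3 intrinsics, pixels), "dist" ([k1, k2, p1, p2, k3] as OpenCV has them; the pictures are not rectified), "R" (3x3) and "t" (3): a world point X has camera coordinates R X + t. Camera axes: x right, y down, z forward; pixel columns grow to the right and rows downward; lengths in m; the calibration is good to about 2 mm. A picture is of the moment at which its call begins. There is no depth.
- job.close_job(): hands the job in, once; it reports no verdict.
Trained networks look in a picture, given as the dict that the camera call returned (one of the last four; its "shot" number tells which), for a name from the list of things; names that differ only in an ending like _2 or _b are one class to them, and where a whole thing is asked for, a point or a joint stands for the part that bears it (a point fixed in the world has none). Each returns a list of dicts, best first, with "p" (0 to 1); they miss things now and then, are a little off and sometimes report something else, mostly with a low value. They report only what shows in the picture. A call takes as long as a camera call. They do not tell look-alikes from the thing itself.
- eyes.regions_of(picture, label): "region" (400x640 bool, what is visible of it) and "xy" ([column, row] in pixels, amid what is visible of it).
- eyes.landmark_of(picture, label): "xy" ([column, row] in pixels: a listed point, or the origin of a listed thing).
The state is a dict: "time": time; "joint_positions": joint angles; "joint_vel": joint speeds; "joint_torque": joint torques, N m; "ee_pos": TCP position; "eef_rot": TCP orientation; "ft_force": force on the tool from outside, world axes, zero at the start; "torque": the same for the moment, N m; "width": finger opening in m.
Only numpy, scipy, OpenCV 4.12 (cv2) and the standard library are available. Lean on these libraries where they do the work, as an engineer would, in place of code of your own. Each camera call takes 0.05 s, during which the arm holds its last target. There are 200 camera calls.

## Working session

There is one attempt and no reset: what is moved stays moved. The work goes in short steps, Python scripts to look and compute and a tool call to move; the robot and the scene stay as the last step left them, time stands still between calls to the robot, and variables do not carry over. Pictures are saved under pics/ and viewed, about 8 in all and at most 12, crops included, and the job is handed in when it is done.

Besides the shell and the picture viewer there is one more tool, called after "Request:" by a JSON object that holds its "name" and its "arguments". play_rows: Moves the arm, as the interface text tells. Shift numbers are shares of 0.2 m and turn numbers shares of 90 degrees, none past 1 either way. Its arguments: {"type":"object","properties":{"motion":{"type":"array","items":{"type":"array","items":{"type":"number"}}},"squeeze":{"type":"number"}},"required":["motion"]}

```bash
mkdir -p pics; cat > h.py <<'E'
import numpy as np, cv2
from bench import r, eyes, job
from scipy.spatial.transform import Rotation as Ro
def ray(p,xy):
    u=cv2.undistortPoints(np.array([[xy]],float),p["mtx"],p["dist"])[0,0]
    R=np.array(p["R"]);t=np.array(p["t"]).ravel()
    d=R.T@np.array([u[0],u[1],1]);return -R.T@t,d/np.linalg.norm(d)
def onz(p,xy,z):
    o,d=ray(p,xy);return o+d*(z-o[2])/d[2]
def proj(p,X):
    R=np.array(p["R"]);t=np.array(p["t"],float).reshape(3,1)
    return cv2.projectPoints(np.atleast_2d(np.array(X,float)),cv2.Rodrigues(R)[0],t,p["mtx"],np.array(p["dist"],float))[0][:,0]
def tri(L):
    A=np.zeros((3,3));b=np.zeros(3)
    for p,xy in L:
        o,d=ray(p,xy);M=np.eye(3)-np.outer(d,d);A+=M;b+=M@o
    X=np.linalg.solve(A,b);return X,[np.linalg.norm(proj(p,X)[0]-xy).round(1) for p,xy in L]
def save(n,im): cv2.imwrite("pics/"+n,cv2.cvtColor(im,cv2.COLOR_RGB2BGR))
E
python3 - <<'E'
from h import *
s=r.read_state();print(s["time"],s["ee_pos"],s["eef_rot"],s["width"])
P={n:eyes.camera(n) for n in("side","top","wrist")}
for n,p in P.items():
    print(n,"cam",(-np.array(p["R"]).T@np.array(p["t"]).ravel()).round(3))
    for l in("shell","rack","recess1","recess2","recess3","recess4","lock_grip","cap","tip","frame","cube"):
        print(n,l,[(np.round(d["xy"],1).tolist(),round(d["p"],2)) for d in eyes.landmark_of(p,l)[:5]])
save("a.png",np.vstack([P["top"]["image"],P["side"]["image"]])[:,:])
save("w.png",P["wrist"]["image"])
im=cv2.imread("pics/a.png");cv2.imwrite("pics/a.png",cv2.resize(im,(480,600),interpolation=cv2.INTER_AREA))
E
```

```text
0.0 [ 0.26592194 -0.56519275  0.22174941] [ 9.75917751e-01  2.18137659e-01 -1.90331900e-04 -6.84392972e-04] 0.0872712496512531
side cam [ 0.429 -1.086  0.902]
side shell [([292.9, 340.9], 0.56), ([290.8, 310.9], 0.54), ([287.3, 273.1], 0.52), ([256.3, 321.0], 0.48)]
side rack [([325.3, 190.9], 0.73), ([348.7, 191.6], 0.46)]
side recess1 [([317.3, 176.5], 0.91), ([330.0, 181.8], 0.7), ([302.0, 165.1], 0.68), ([348.9, 194.1], 0.56)]
side recess2 [([317.3, 176.5], 0.91), ([330.0, 181.8], 0.7), ([302.0, 165.1], 0.68), ([348.9, 194.1], 0.56)]
side recess3 [([317.3, 176.5], 0.91), ([330.0, 181.8], 0.7), ([302.0, 165.1], 0.68), ([348.9, 194.1], 0.56)]
side recess4 [([317.3, 176.5], 0.91), ([330.0, 181.8], 0.7), ([302.0, 165.1], 0.68), ([348.9, 194.1], 0.56)]
side lock_grip [([336.3, 190.0], 0.64)]
side cap [([336.9, 296.7], 0.61), ([334.8, 178.5], 0.17)]
side tip [([290.4, 271.5], 0.66), ([348.3, 192.9], 0.55)]
side frame [([392.1, 272.9], 0.65)]
side cube [([308.4, 152.9], 0.6)]
top cam [0.374 0.068 1.472]
top shell [([433.8, 250.4], 0.55), ([431.1, 222.2], 0.5), ([459.6, 222.2], 0.45)]
top rack [([268.0, 169.4], 0.72)]
top recess1 [([239.7, 190.7], 0.77), ([276.2, 165.1], 0.76), ([293.9, 149.1], 0.56)]
top recess2 [([239.7, 190.7], 0.77), ([276.2, 165.1], 0.76), ([293.9, 149.1], 0.56)]
top recess3 [([239.7, 190.7], 0.77), ([276.2, 165.1], 0.76), ([293.9, 149.1], 0.56)]
top recess4 [([239.7, 190.7], 0.77), ([276.2, 165.1], 0.76), ([293.9, 149.1], 0.56)]
top lock_grip [([301.1, 163.9], 0.98)]
top cap [([416.8, 185.3], 0.75)]
top tip [([389.9, 224.0], 0.62)]
top frame [([399.9, 136.0], 0.88), ([300.7, 163.1], 0.54)]
top cube []
wrist cam [ 0.334 -0.532  0.384]
wrist shell [([147.2, 0.0], 0.66)]
wrist rack []
wrist recess1 []
wrist recess2 []
wrist recess3 []
wrist recess4 []
wrist lock_grip []
wrist cap []
wrist tip []
wrist frame []
wrist cube []
```

View pics/a.png

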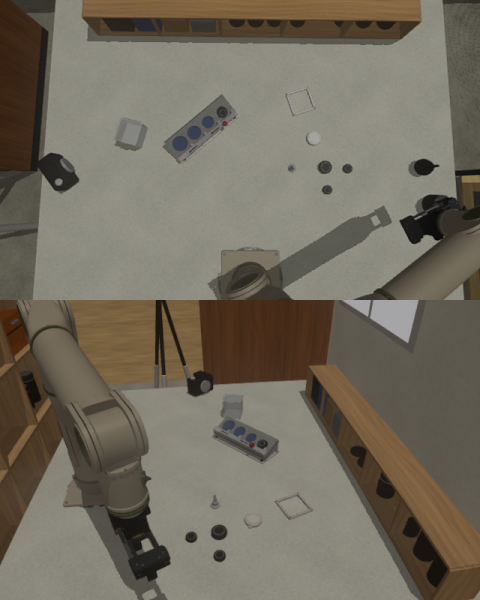

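Top view (full-resolution pixels): there are three dark round shells at (433,223), (463,224) and (436,252). The rack is at about (268,170), with the small recess (filled, grip beside it) at upper right. Next I measure the sizes and confirm them in one crop.

```bash
python3 - <<'E'
from h import *
T=eyes.camera("top");S=eyes.camera("side")
for n,p in(("top",T),("side",S)):
    for d in eyes.regions_of(p,"shell")[:6]:
        m=d["region"].astype(np.uint8);print(n,"shell",np.round(d["xy"],1),round(d["p"],2),m.sum(),"w",np.ptp(np.where(m)[1])+1,"h",np.ptp(np.where(m)[0])+1, onz(p,d["xy"],.02).round(4))
for l,z in(("cap",.013),("tip",0.02),("frame",.008),("cube",.05),("rack",.06)):
    for n,p in(("top",T),("side",S)):
        print(n,l,[(onz(p,d["xy"],z).round(3),round(d["p"],2)) for d in eyes.regions_of(p,l)[:2]])
print("grip",tri([(T,[301.1,163.9]),(S,[336.3,190.0])]))
a=cv2.resize(T["image"][100:230,210:340],(520,520),interpolation=cv2.INTER_CUBIC)
b=cv2.resize(T["image"][200:265,400:480],(280,228),interpolation=cv2.INTER_CUBIC)
c=cv2.resize(S["image"][140:220,275:375],(280,224),interpolation=cv2.INTER_CUBIC)
o=np.zeros((520,800,3),np.uint8);o[:,:520]=a;o[:228,520:]=b;o[240:464,520:]=c
save("b.png",o)
E
```

```text
top shell [433.  221.4] 0.76 220 w 17 h 16 [ 0.4501 -0.3025  0.02  ]
top shell [462.8 224.4] 0.65 129 w 12 h 13 [ 0.4415 -0.3937  0.02  ]
side shell [294.5 311.7] 0.79 365 w 22 h 21 [ 0.4537 -0.3224  0.02  ]
side shell [255.  316.2] 0.53 160 w 15 h 14 [ 0.3578 -0.325   0.02  ]
side shell [292.2 338.4] 0.51 186 w 15 h 16 [ 0.4422 -0.4016  0.02  ]
top cap [(array([ 0.565, -0.257,  0.013]), 0.55)]
side cap [(array([ 0.565, -0.27 ,  0.013]), 0.72)]
top tip []
side tip [(array([ 0.565, -0.278,  0.02 ]), 0.31)]
top frame [(array([ 0.752, -0.243,  0.008]), 0.69)]
side frame [(array([ 0.717, -0.182,  0.008]), 0.82), (array([0.617, 0.251, 0.008]), 0.46)]
top cube [(array([0.586, 0.483, 0.05 ]), 0.82), (array([0.59 , 0.141, 0.05 ]), 0.74)]
side cube [(array([0.574, 0.49 , 0.05 ]), 0.9)]
top rack [(array([0.596, 0.19 , 0.06 ]), 0.58)]
side rack [(array([0.6  , 0.142, 0.06 ]), 0.82), (array([ 0.557, -0.316,  0.06 ]), 0.64)]
grip (array([0.61679788, 0.1004472 , 0.07666989]), [np.float64(0.6), np.float64(0.6)])
```

View pics/b.png

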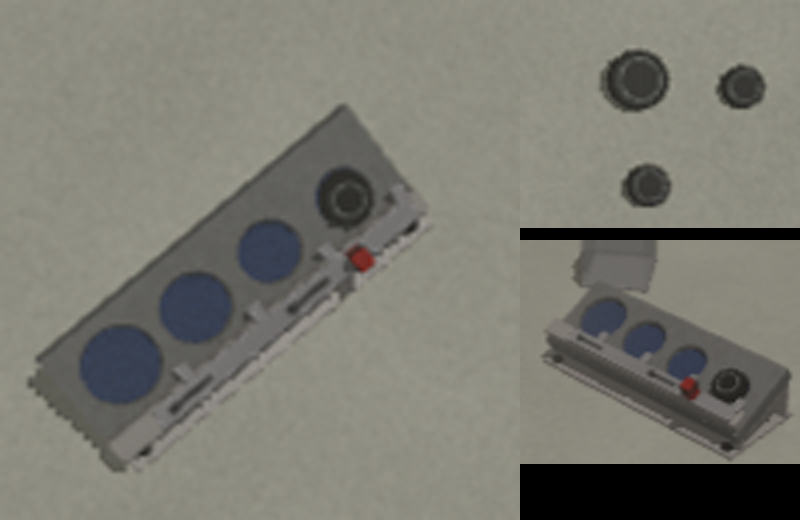

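The crop confirms three candidates in the top view. (433,222) is clearly the largest at about 17 px wide; the ones at (463,224) and (436,252) are about 12 px. The largest fits the 52 mm shell. The row runs towards the lower left, with the rail on the low side facing the robot. Next I work out the poses and the hover move.

```bash
cat >> h.py <<'E'
def go(pt,Rt,s=None):
    s=s or r.read_state();R=Ro.from_quat(s["eef_rot"])
    d=R.inv().apply(np.array(pt)-s["ee_pos"])/.2;w=(R.inv()*Rt).as_rotvec()/(np.pi/2)
    return d.round(4),w.round(4)
def tool(yaw,tilt=25):
    # yaw: row dir angle (deg); tool x up slope, y = -row, z into bed
    a=np.deg2rad(yaw);t=np.deg2rad(tilt)
    yr=np.array([np.cos(a),np.sin(a),0]);h=np.array([np.sin(a),-np.cos(a),0])
    xr=h*np.cos(t)+np.array([0,0,np.sin(t)]);zr=np.cross(xr,yr)
    return Ro.from_matrix(np.c_[xr,-yr,-zr])
E
python3 - <<'E'
from h import *
T=eyes.camera("top");S=eyes.camera("side");W=eyes.camera("wrist")
print(W["mtx"].round(1) if hasattr(W["mtx"],"round") else W["mtx"]);s=r.read_state();R=Ro.from_quat(s["eef_rot"]).as_matrix()
print("cam axes in tool",(R.T@np.array(W["R"]).T).round(3),"cam pos in tool",(R.T@(-np.array(W["R"]).T@np.array(W["t"]).ravel()-s["ee_pos"])).round(4))
sh=tri([(T,[433.,221.4]),(S,[294.5,311.7])]);print("shell",sh)
for l in ("cap","tip","frame"):
    a=eyes.landmark_of(T,l);b=eyes.landmark_of(S,l)
    if a and b: print(l,tri([(T,a[0]["xy"]),(S,b[0]["xy"])]))
# recess top pixels; heights guessed
q=[[277.5,162.5],[259,176.5],[240.2,190.7]]
X=np.array([onz(T,u,.053) for u in q]);print(X.round(4));d=X[2]-X[0];print("yaw",np.rad2deg(np.arctan2(d[1],d[0])),np.linalg.norm(d)/2)
for y in(127,):
    print(go([.45,-.31,.18],tool(y,0)))
E
```

```text
[[312.7   0.  319.5]
 [  0.  312.7 197.5]
 [  0.    0.    1. ]]
cam axes in tool [[-0.    -0.961 -0.278]
 [ 1.     0.    -0.001]
 [ 0.001 -0.278  0.961]] cam pos in tool [ 0.076  -0.0012 -0.1625]
shell (array([ 0.45261899, -0.30707699,  0.0021479 ]), [np.float64(0.5), np.float64(0.6)])
cap (array([ 0.56186192, -0.26690065,  0.00428481]), [np.float64(1.0), np.float64(1.2)])
tip (array([ 0.44477651, -0.17943316,  0.00944061]), [np.float64(0.6), np.float64(0.7)])
frame (array([ 0.56250555, -0.30778472,  0.1135059 ]), [np.float64(43.9), np.float64(54.2)])
[[0.6226 0.1722 0.053 ]
 [0.5795 0.227  0.053 ]
 [0.5362 0.2821 0.053 ]]
yaw 128.18823134448257 0.06990367945660078
(array([ 1.3759, -0.7647,  0.2129]), array([ 1.000e-04, -0.000e+00, -1.311e-01]))
```

Request:
{"name": "play_rows", "arguments": {"motion": [[0.25,-0.14,0.05,0,0,-0.05,100],[0.5,-0.28,0.1,0,0,-0.1,100],[0.75,-0.42,0.15,0,0,-0.164,100],[1,-0.56,0.2,0,0,-0.164,100],[1,-0.56,0.2,0,0,-0.164,100]]}}

```text
time: 3.58
ee_pos: [0.4025, -0.3744, 0.1821]
eef_rot: [0.938, 0.345, 0.001, -0.001]
ft_force: [-1.2, -0.3, 0.6]
width: 0.0871
```

```bash
python3 - <<'E'
from h import *
print(go([.452,-.307,.16],tool(130,0)),r.read_state()["time"])
E
```

```text
(array([ 0.4067, -0.0958,  0.1115]), array([-0.0007, -0.001 ,  0.0046])) 3.575
```

Request:
{"name": "play_rows", "arguments": {"motion": [[0.2,-0.05,0.05,0,0,0,100],[0.4,-0.1,0.11,0,0,0.005,100],[0.41,-0.1,0.11,0,0,0.005,100],[0.41,-0.1,0.11,0,0,0.005,100]]}}

```text
time: 4.08
ee_pos: [0.449, -0.312, 0.1608]
eef_rot: [0.941, 0.338, -0.0, 0.0]
ft_force: [-0.8, 0.6, -0.4]
width: 0.0868
```

```bash
python3 - <<'E'
from h import *
s=r.read_state();W=eyes.camera("wrist");print(s["time"],s["ee_pos"])
for d in eyes.regions_of(W,"shell")[:4]:
    m=d["region"].astype(np.uint8);c,_=cv2.findContours(m,0,2);c=max(c,key=cv2.contourArea)
    print(round(d["p"],2),np.round(d["xy"],1),m.sum(),cv2.fitEllipse(c),onz(W,d["xy"],.02).round(4),onz(W,d["xy"],.01).round(4))
# overlay of expected circle top
save("c.png",W["image"])
E
```

```text
4.075 [ 0.44903737 -0.31204374  0.16076932]
0.95 [265.4 246.9] 972 ((267.18267822265625, 246.82151794433594), (33.484554290771484, 35.44313430786133), 47.09402847290039) [ 0.3608 -0.3084  0.02  ] [ 0.3559 -0.3099  0.01  ]
0.87 [309.6 181.1] 2128 ((314.2341613769531, 180.85643005371094), (51.072208404541016, 51.45668029785156), 27.537954330444336) [ 0.4461 -0.2996  0.02  ] [ 0.4441 -0.3009  0.01  ]
0.59 [378.  237.4] 1001 ((377.9410705566406, 236.9797821044922), (34.47200393676758, 35.380584716796875), 156.7032012939453) [ 0.4446 -0.3931  0.02  ] [ 0.4425 -0.3974  0.01  ]
```

View pics/c.png

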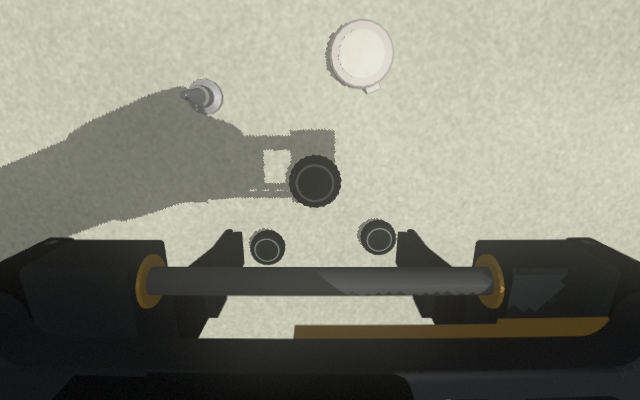

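The wrist view shows the 52 mm shell at about (315,181). The smaller ones are at (267,247) and (378,237), the cap at (362,53) and the tip at (205,97). The grasp pose follows.

```bash
python3 - <<'E'
from h import *
W=eyes.camera("wrist");s=r.read_state()
g=W["image"].astype(int).sum(2)
m=((g<230).astype(np.uint8));m[230:]=0;m[:,:285]=0;m[:,345:]=0;m[:152]=0
c,_=cv2.findContours(m,0,2);c=max(c,key=cv2.contourArea);(u,v),R_=cv2.minEnclosingCircle(c);print(u,v,R_,cv2.fitEllipse(c))
X=onz(W,[315,181.5],.02);print(X)
a=np.linspace(0,6.28,60)
for dz in(.02,0):
    q=proj(W,np.c_[X[0]+.026*np.cos(a),X[1]+.026*np.sin(a),0*a+dz]);print(q.min(0),q.max(0))
print(go([X[0],X[1],.07],tool(130,0),s),go([X[0],X[1],.0105],tool(130,0),s))
E
```

```text
314.1743469238281 180.03533935546875 26.478879928588867 ((314.1646423339844, 180.05126953125), (50.605194091796875, 51.34266662597656), 2.5553390979766846)
[ 0.44887541 -0.30464314  0.02      ]
[288.87015255 155.47059718] [341.13057066 206.39450972]
[290.660252   152.59868582] [339.87856111 200.74197563]
(array([ 0.026 , -0.0302,  0.4541]), array([ 0.0004,  0.0002, -0.0069])) (array([ 0.0261, -0.0303,  0.7516]), array([ 0.0004,  0.0002, -0.0069]))
```

Request:
{"name": "play_rows", "arguments": {"motion": [[0.022,-0.034,0.25,0,0,-0.005,100],[0.022,-0.034,0.5,0,0,-0.005,100],[0.022,-0.034,0.65,0,0,-0.005,100],[0.022,-0.034,0.73,0,0,-0.005,100],[0.022,-0.034,0.75,0,0,-0.005,100]]}}

```text
time: 4.85
ee_pos: [0.4482, -0.3035, 0.0103]
eef_rot: [0.94, 0.341, -0.0, -0.0]
ft_force: [0.3, -0.0, -0.1]
width: 0.087
```

Request:
{"name": "play_rows", "arguments": {"motion": [[0,0,0,0,0,0,100],[0,0,0,0,0,0,40],[0,0,0,0,0,0,40],[0,0,0,0,0,0,40],[0,0,0,0,0,0,40]], "squeeze": 15}}

```text
time: 5.48
ee_pos: [0.4486, -0.3031, 0.0107]
eef_rot: [0.94, 0.342, 0.0, 0.0]
ft_force: [0.2, -0.3, 0.4]
width: 0.0549
```

Request:
{"name": "play_rows", "arguments": {"motion": [[0,0,0,0,0,0,30],[0,0,0,0,0,0,30],[0,0,-0.1,0,0,0,30],[0,0,-0.4,0,0,0,30],[0,0,-0.6,0,0,0,30]], "squeeze": 15}}

```text
time: 6.1
ee_pos: [0.4488, -0.303, 0.1328]
eef_rot: [0.94, 0.342, 0.0, 0.001]
ft_force: [0.2, -1.9, -1.0]
width: 0.0516
```

```bash
python3 - <<'E'
from h import *
s=r.read_state();print(s["time"],s["width"],s["ee_pos"])
W=eyes.camera("wrist");save("d.png",W["image"])
print(go([.53,.165,.18],tool(130,25),s), go([.53,.165,.18],tool(130,0),s))
E
```

```text
6.1 0.05158322767024909 [ 0.44882962 -0.30304545  0.13278836]
(array([ 1.8144, -1.5326, -0.2371]), array([ 9.000e-04,  2.775e-01, -2.000e-04])) (array([ 1.8144, -1.5326, -0.2371]), array([ 0.0008, -0.0003, -0.0004]))
```

View pics/d.png

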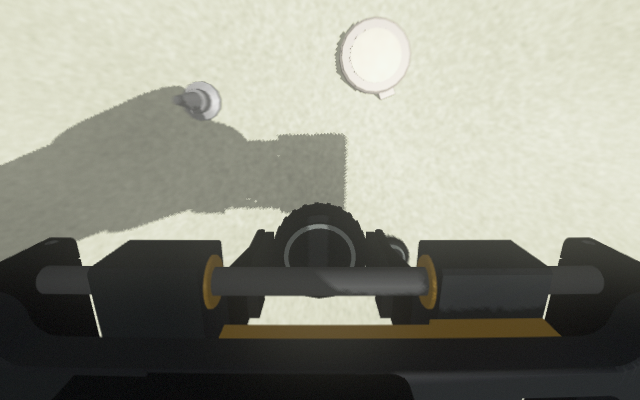

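Shell held (opening 51.6 mm), level, with the top ring at (320,250). Now I carry it towards the rack.

Request:
{"name": "play_rows", "arguments": {"motion": [[0.17,-0.16,-0.1,0,0,0,30],[0.38,-0.36,-0.15,0,0,0,30],[0.6,-0.57,-0.15,0,0,0,30],[0.8,-0.76,-0.15,0,0,0,30],[0.94,-0.9,-0.15,0,0,0,30]]}}

```text
time: 6.78
ee_pos: [0.4768, -0.0416, 0.1604]
eef_rot: [0.939, 0.343, 0.0, 0.0]
ft_force: [0.0, 0.1, -0.7]
width: 0.0516
```

```bash
python3 - <<'E'
from h import *
s=r.read_state();print(s["width"],s["ee_pos"]);print(go([.502,.162,.11],tool(130,25),s))
E
```

```text
0.05155305579025388 [ 0.4768257  -0.04164104  0.16040106]
(array([ 0.7518, -0.6981,  0.252 ]), array([-2.000e-04,  2.777e-01,  9.000e-04]))
```

Request:
{"name": "play_rows", "arguments": {"motion": [[0.2,-0.19,0.03,0,0.08,0,30],[0.42,-0.4,0.1,0,0.18,0,30],[0.63,-0.6,0.18,0,0.278,0,30],[0.75,-0.7,0.25,0,0.278,0,30],[0.75,-0.7,0.25,0,0.278,0,30]]}}

```text
time: 7.4
ee_pos: [0.5007, 0.1614, 0.1094]
eef_rot: [0.917, 0.335, 0.203, -0.075]
ft_force: [0.6, -0.0, 0.3]
width: 0.0512
```

Request:
{"name": "play_rows", "arguments": {"motion": [[0,0,0,0,0,0,30],[0,0,0,0,0,0,30]]}}

```text
time: 7.65
ee_pos: [0.5025, 0.1584, 0.1108]
eef_rot: [0.918, 0.333, 0.204, -0.074]
ft_force: [-0.4, -0.5, 0.0]
width: 0.0513
```

```bash
python3 - <<'E'
from h import *
W=eyes.camera("wrist");s=r.read_state();print(s["time"],s["width"],s["ee_pos"],s["eef_rot"]);
np.savez("w1.npz",image=W["image"],mtx=W["mtx"],dist=W["dist"],R=W["R"],t=W["t"])
for l in("recess3","lock_grip"): print(l,[(np.round(d["xy"],1).tolist(),round(d["p"],2)) for d in eyes.landmark_of(W,l)[:5]])
save("e.png",W["image"])
E
```

```text
7.7 0.05078401938717063 [0.50248428 0.15847837 0.11086413] [ 0.91768337  0.33298749  0.20383128 -0.07368427]
recess3 [([315.8, 110.6], 0.9), ([487.1, 121.6], 0.88), ([400.4, 117.8], 0.85), ([225.0, 114.8], 0.65)]
lock_grip [([481.5, 178.2], 0.84)]
```

View pics/e.png

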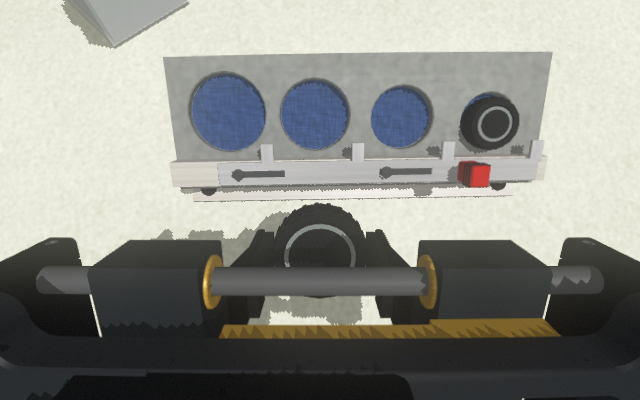

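The wrist view shows recess4 at (228,111), recess3 at (315,114), recess2 at (402,117), the filled recess1 at (490,122) and the red grip at (475,174). The held shell is level in the jaws. I fit the rack pose to the blue floors and check the in-hand shell by its silhouette.

```bash
cat > fit.py <<'E'
from h import *
from scipy.optimize import least_squares
def axes(yaw,tilt):
    M=tool(np.rad2deg(yaw),np.rad2deg(tilt)).as_matrix();return M[:,0],-M[:,1],-M[:,2]
A=np.linspace(0,2*np.pi,90,endpoint=False)
def circ(c,rad,xr,yr): return c+rad*(np.cos(A)[:,None]*xr+np.sin(A)[:,None]*yr)
RAD={2:.025,3:.028,4:.031}
def pred(W,p):
    xr,yr,zr=axes(p[3],p[4]);o=[]
    for k in(4,3,2):
        c=p[:3]+(k-3)*(.07*yr+.003*xr)
        a=proj(W,circ(c,RAD[k],xr,yr)).astype(np.float32);b=proj(W,circ(c-.008*zr,RAD[k],xr,yr)).astype(np.float32)
        ar,poly=cv2.intersectConvexConvex(cv2.convexHull(a),cv2.convexHull(b))
        m=cv2.moments(poly);o+=[m["m10"]/m["m00"],m["m01"]/m["m00"],np.sqrt(ar)]
    return np.array(o)
def obs(W):
    im=W["image"].astype(int);m=((im[...,2]-im[...,0]>25)).astype(np.uint8)
    m=cv2.morphologyEx(m,cv2.MORPH_CLOSE,np.ones((3,3)))
    c,_=cv2.findContours(m,0,2);c=sorted(c,key=cv2.contourArea)[-3:];c.sort(key=lambda q:q[:,0,0].mean());o=[]
    for q in c:
        z=np.zeros_like(m);cv2.drawContours(z,[q],-1,1,-1);mm=cv2.moments(z,True);o+=[mm["m10"]/mm["m00"],mm["m01"]/mm["m00"],np.sqrt(mm["m00"])]
    return np.array(o)
def fitrack(W):
    O=obs(W)
    f=lambda p:np.r_[(pred(W,p)-O),(p[4]-np.deg2rad(25))*300,(p[2]-.0535)*300]
    s=least_squares(f,[.58,.227,.053,np.deg2rad(130),np.deg2rad(25)],x_scale=[.01,.01,.01,.1,.1],diff_step=1e-4)
    return s.x,O,(pred(W,s.x)-O)
E
python3 - <<'E'
from fit import *
z=np.load("w1.npz");W={k:z[k] for k in z}
p,O,e=fitrack(W);print(p[:3].round(4),np.rad2deg(p[3:]).round(2));print(O.round(1));print(e.round(1))
xr,yr,zr=axes(p[3],p[4])
s=r.read_state();R=Ro.from_quat(s["eef_rot"])
# held shell check
ex,ey,ez=R.as_matrix().T
for cx in(0,.002):
    q=proj(W,circ(s["ee_pos"]+cx*ex-.0095*ez,.026,ex,ey));print("held pred",cx,q.min(0).round(1),q.max(0).round(1))
im=W["image"].astype(int).sum(2);print("col320",[(v,im[v,320]) for v in range(199,209)]);
print("row228",[u for u in range(255,390) if im[228,u]<150][::200],[u for u in range(265,385) if im[228,u]<150][0:1])
c=W["image"][190:270,250:390].copy();cv2.imwrite
img=W["image"].copy()
for k in(4,3,2):
    for cc in(p[:3]+(k-3)*(.07*yr+.003*xr),):
        cv2.polylines(img,[proj(W,circ(cc,RAD[k],xr,yr)).round().astype(np.int32)],True,(255,255,0),1)
for cx in(0,): cv2.polylines(img,[proj(W,circ(s["ee_pos"]+cx*ex-.0095*ez,.026,ex,ey)).round().astype(np.int32)],True,(0,255,0),1)
save("f.png",cv2.resize(img[50:310,160:560],(800,520),interpolation=cv2.INTER_CUBIC))
Rt=tool(*np.rad2deg(p[3:]))
for h in(.06,.03,.0015): print(h,go(p[:3]+zr*h,Rt,s))
E
```

```text
[0.5789 0.2301 0.0519] [130.97  25.  ]
[228.3 112.5  65.6 314.  114.8  59.6 399.2 117.3  52.1]
[ 0.7  0.1  0.8 -0.  -0.   1.  -0.7  0.   0.8]
held pred 0 [273.4 209. ] [370.  296.9]
held pred 0.002 [273.2 205.3] [370.1 293.8]
col320 [(199, np.int64(532)), (200, np.int64(678)), (201, np.int64(677)), (202, np.int64(676)), (203, np.int64(313)), (204, np.int64(191)), (205, np.int64(183)), (206, np.int64(183)), (207, np.int64(185)), (208, np.int64(182))]
row228 [] []
0.06 (array([ 0.349 , -0.0258,  0.188 ]), array([ 0.0053, -0.0003, -0.0106]))
0.03 (array([ 0.349 , -0.0271,  0.338 ]), array([ 0.0053, -0.0003, -0.0106]))
0.0015 (array([ 0.3489, -0.0282,  0.4805]), array([ 0.0053, -0.0003, -0.0106]))
```

View pics/f.png

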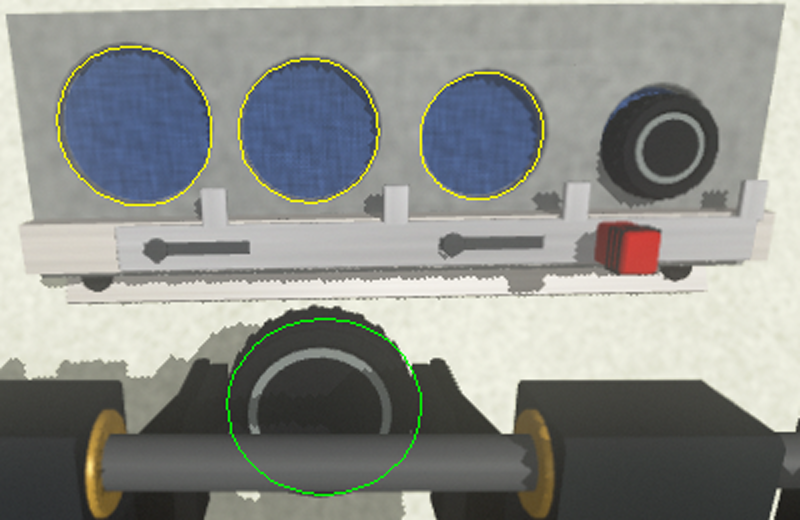

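```bash
python3 - <<'E'
from fit import *
z=np.load("w1.npz");W={k:z[k] for k in z}
s=r.read_state();R=Ro.from_quat(s["eef_rot"]);ex,ey,ez=R.as_matrix().T
for cx in(0,.001,.002,.003):
  for zz,rad,n in((-.0095,.026,"top"),(.0105,.026,"bottom"),(-.0095,.0188,"ring")):
    q=proj(W,circ(s["ee_pos"]+cx*ex+zz*ez,rad,ex,ey));print(cx,n,q.min(0).round(1),q.max(0).round(1))
save("g.png",cv2.resize(W["image"][195:275,260:380],(720,480),interpolation=cv2.INTER_CUBIC))
E
```

```text
0 top [273.4 209. ] [370.  296.9]
0 bottom [278.1 198.2] [364.8 278.2]
0 ring [286.8 222.2] [356.6 285.6]
0.001 top [273.3 207.2] [370.  295.3]
0.001 bottom [278.1 196.5] [364.9 276.8]
0.001 ring [286.7 220.4] [356.6 284. ]
0.002 top [273.2 205.3] [370.1 293.8]
0.002 bottom [278.  194.8] [365.  275.4]
0.002 ring [286.6 218.6] [356.7 282.4]
0.003 top [273.1 203.5] [370.2 292.2]
0.003 bottom [277.9 193.2] [365. 274.]
0.003 ring [286.6 216.7] [356.8 280.8]
```

View pics/g.png

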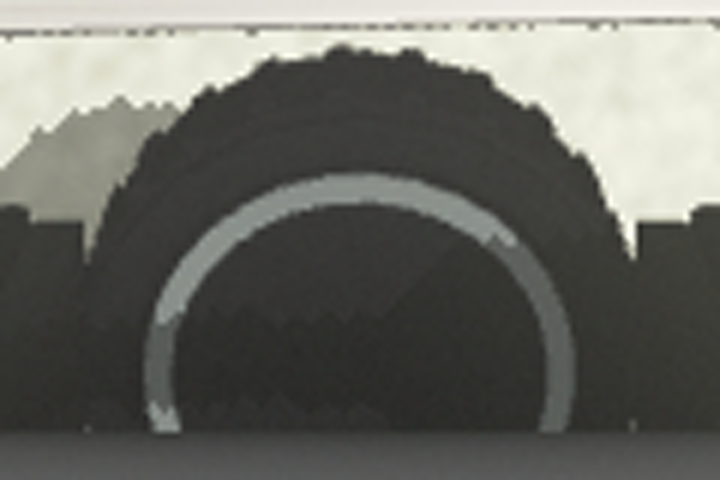

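The ring in hand gives a shell offset of about −1.5 mm in tool x and −0.85 mm in tool y, so I aim with those offsets compensated.

Request:
{"name": "play_rows", "arguments": {"motion": [[0.15,-0.01,0,0.005,0,-0.01,30],[0.3,-0.022,0.05,0.005,0,-0.01,30],[0.356,-0.022,0.2,0.005,0,-0.01,30],[0.356,-0.023,0.33,0.005,0,-0.01,30],[0.356,-0.023,0.388,0.005,0,-0.01,30]]}}

```text
time: 8.43
ee_pos: [0.5734, 0.2253, 0.0689]
eef_rot: [0.915, 0.342, 0.202, -0.076]
ft_force: [-1.0, -0.2, -1.0]
width: 0.0512
```

Request:
{"name": "play_rows", "arguments": {"motion": [[0,0,0,0,0,0,30],[0,0,0,0,0,0,30],[0,0,0,0,0,0,30]]}}

```text
time: 8.8
ee_pos: [0.5742, 0.225, 0.0713]
eef_rot: [0.915, 0.341, 0.204, -0.076]
ft_force: [0.9, -0.1, -1.0]
width: 0.0515
```

```bash
python3 - <<'E'
from fit import *
z=np.load("w1.npz");W={k:z[k] for k in z}
p,O,e=fitrack(W);np.save("rack.npy",p);xr,yr,zr=axes(p[3],p[4]);Rt=tool(*np.rad2deg(p[3:]))
s=r.read_state();d=s["ee_pos"]-p[:3]+.0015*(-xr)+.00085*yr
print(s["time"],"shell offset mm",[round(1000*d@a,2) for a in(xr,yr,zr)],s["width"],s["ft_force"])
print(go(p[:3]+.0015*xr-.00085*yr+.0035*zr,Rt,s))
W=eyes.camera("wrist");save("h.png",W["image"][60:330,120:520])
E
```

```text
8.8 shell offset mm [np.float64(0.49), np.float64(0.15), np.float64(20.57)] 0.05154702059529431 [ 0.88183597 -0.07967124 -0.96635601]
(array([-0.0026,  0.0007,  0.0854]), array([ 0.0006, -0.0009, -0.0002]))
```

View pics/h.png

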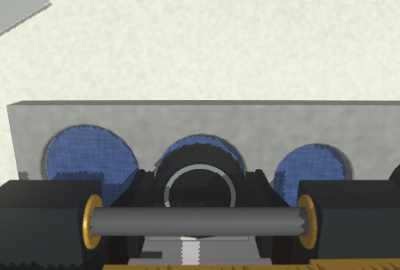

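The crop shows the shell centred over recess3: shell at column 200, recess at about 202, with the upper rim of blue showing evenly. I descend slowly.

Request:
{"name": "play_rows", "arguments": {"motion": [[-0.003,0,0.03,0,0,0,30],[-0.003,0,0.05,0,0,0,30],[-0.003,0,0.06,0,0,0,30],[-0.003,0,0.07,0,0,0,30],[-0.003,0,0.07,0,0,0,30]]}}

```text
time: 9.48
ee_pos: [0.5778, 0.2289, 0.0573]
eef_rot: [0.915, 0.342, 0.203, -0.076]
ft_force: [1.0, -0.3, -1.4]
width: 0.0512
```

Request:
{"name": "play_rows", "arguments": {"motion": [[0,0,0.008,0,0,0,30],[0,0,0.015,0,0,0,30],[0,0,0.018,0,0,0,30],[0,0,0.018,0,0,0,30]]}}

```text
time: 9.98
ee_pos: [0.5791, 0.2299, 0.0554]
eef_rot: [0.914, 0.342, 0.203, -0.076]
ft_force: [-13.3, -8.5, 21.7]
width: 0.0515
```

Floor contact at h ≈ 3 mm (underside about −7.3 mm). I ease off, release and retreat.

Request:
{"name": "play_rows", "arguments": {"motion": [[0,0,-0.005,0,0,0,30],[0,0,-0.005,0,0,0,80],[0,0,-0.005,0,0,0,80],[0,0,-0.005,0,0,0,80],[0,0,-0.005,0,0,0,80]]}}

```text
time: 10.6
ee_pos: [0.5777, 0.2312, 0.0554]
eef_rot: [0.914, 0.342, 0.203, -0.077]
ft_force: [-10.0, 1.5, 12.4]
width: 0.0689
```

Request:
{"name": "play_rows", "arguments": {"motion": [[0,0,-0.1,0,0,0,80],[0,0,-0.3,0,0,0,50],[-0.15,0,-0.45,0,0,0,30],[-0.3,0,-0.5,0,0,0,30],[-0.35,0,-0.5,0,0,0,30]]}}

```text
time: 11.22
ee_pos: [0.4979, 0.1588, 0.1156]
eef_rot: [0.915, 0.341, 0.203, -0.075]
ft_force: [-0.4, 0.6, 0.2]
width: 0.0375
```

Request:
{"name": "play_rows", "arguments": {"motion": [[0,0,0,0,0,0,30],[0,0,0,0,0,0,30]]}}

```text
time: 11.48
ee_pos: [0.4993, 0.1613, 0.1162]
eef_rot: [0.914, 0.342, 0.203, -0.076]
ft_force: [0.5, -0.3, 0.4]
width: 0.0269
```

```bash
python3 - <<'E'
from fit import *
p=np.load("rack.npy");xr,yr,zr=axes(p[3],p[4]);s=r.read_state();print(s["time"],s["width"])
W=eyes.camera("wrist");np.savez("w2.npz",image=W["image"],mtx=W["mtx"],dist=W["dist"],R=W["R"],t=W["t"])
im=W["image"].copy();raw=im.copy()
for h,rad in((.012,.026),(.012,.0193)): cv2.polylines(im,[proj(W,circ(p[:3]+h*zr,rad,xr,yr)).round().astype(np.int32)],True,(255,255,0),1)
for k in(4,2):cv2.polylines(im,[proj(W,circ(p[:3]+(k-3)*(.07*yr+.003*xr),RAD[k],xr,yr)).round().astype(np.int32)],True,(255,255,0),1)
# red grip
q=raw.astype(int);m=((q[...,0]>110)&(q[...,1]<90)&(q[...,2]<90)).astype(np.uint8);v,u=np.where(m);print("red",u.min(),u.max(),v.min(),v.max(),m.sum())
# predicted grip top: recess1 centre + 20mm row; x at rail centre
r1=p[:3]-2*(.07*yr+.003*xr);c=r1+.020*yr+(-.022-.010)*xr+.0415*zr
print("grip pred px",proj(W,c).round(1),"world",c.round(4))
cor=np.array([c+sx*.008*xr+sy*.007*yr for sx,sy in((1,1),(1,-1),(-1,-1),(-1,1))]);cv2.polylines(im,[proj(W,cor).round().astype(np.int32)],True,(0,255,0),1)
print("landmark",[(np.round(d["xy"],1).tolist(),round(d["p"],2)) for d in eyes.landmark_of(W,"lock_grip")[:2]])
save("i.png",cv2.resize(im[20:280,160:560],(800,520),interpolation=cv2.INTER_CUBIC))
E
```

```text
11.475 0.026900136682566553
red 197 493 166 337 489
grip pred px [[485.6 173.7]] world [0.6183 0.1054 0.0734]
landmark [([483.9, 181.2], 0.96)]
```

View pics/i.png

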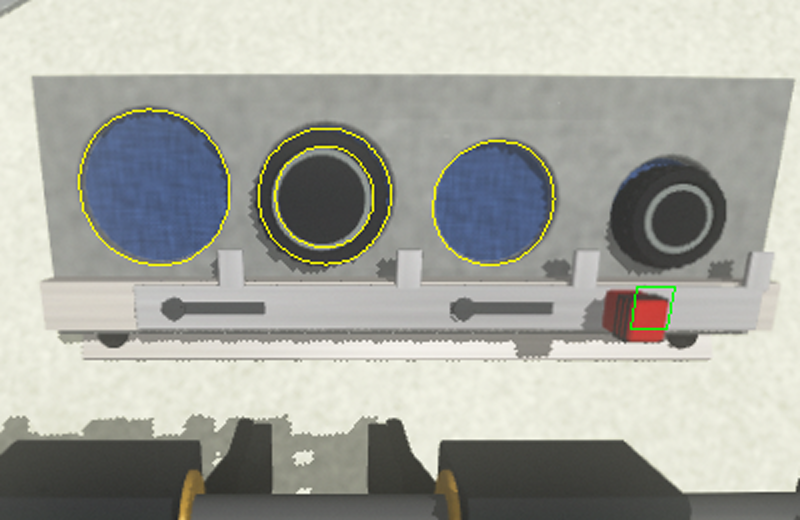

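The shell is seated: its rim and ring coincide with the predicted seated outline around (322,118). The lock is still open. Grip top face centre is at about (485,180), slightly further down-slope than assumed. Next is the grasp pose for it.

```bash
python3 - <<'E'
from fit import *
p=np.load("rack.npy");xr,yr,zr=axes(p[3],p[4]);s=r.read_state();Rt=tool(*np.rad2deg(p[3:]))
z=np.load("w2.npz");W={k:z[k] for k in z}
for uv in([485.4,179.7],[483.9,181.2]):
    o,d=ray(W,uv);q=p[:3]+.0415*zr;X=o+d*((q-o)@zr)/(d@zr);v=X-p[:3];print(X.round(4),"rel recess3 mm",[round(1000*v@a,1) for a in(xr,yr,zr)])
    for h in(.065,.0255): print(h,go(X+(h-.0415)*zr,Rt,s))
E
```

```text
[0.6156 0.1023 0.0715] rel recess3 mm [np.float64(-42.5), np.float64(-120.5), np.float64(41.5)]
0.065 (array([0.1282, 0.6045, 0.1882]), array([-0.0009, -0.0005,  0.0003]))
0.0255 (array([0.1281, 0.6048, 0.3857]), array([-0.0009, -0.0005,  0.0003]))
[0.6142 0.1024 0.071 ] rel recess3 mm [np.float64(-43.7), np.float64(-119.6), np.float64(41.5)]
0.065 (array([0.1226, 0.5997, 0.1882]), array([-0.0009, -0.0005,  0.0003]))
0.0255 (array([0.1224, 0.6   , 0.3857]), array([-0.0009, -0.0005,  0.0003]))
```

Request:
{"name": "play_rows", "arguments": {"motion": [[0.06,0.2,0,0,0,0,45],[0.11,0.42,0.02,0,0,0,45],[0.127,0.6,0.1,0,0,0,45],[0.127,0.602,0.188,0,0,0,45],[0.127,0.602,0.188,0,0,0,45]]}}

```text
time: 12.2
ee_pos: [0.6059, 0.0965, 0.091]
eef_rot: [0.915, 0.342, 0.202, -0.077]
ft_force: [-0.8, 0.7, -0.9]
width: 0.0394
```

Request:
{"name": "play_rows", "arguments": {"motion": [[0,0,0,0,0,0,45],[0,0,0,0,0,0,45]]}}

```text
time: 12.45
ee_pos: [0.607, 0.0954, 0.0935]
eef_rot: [0.914, 0.342, 0.203, -0.076]
ft_force: [-0.0, -0.6, -0.3]
width: 0.0386
```

```bash
python3 - <<'E'
from fit import *
p=np.load("rack.npy");xr,yr,zr=axes(p[3],p[4]);s=r.read_state();v=s["ee_pos"]-p[:3]
print(s["time"],s["width"],[round(1000*v@a,1) for a in(xr,yr,zr)])
save("j.png",eyes.camera("wrist")["image"][100:360,120:520])
E
```

```text
12.45 0.03855367503307832 [np.float64(-43.2), np.float64(-120.1), np.float64(66.1)]
```

View pics/j.png

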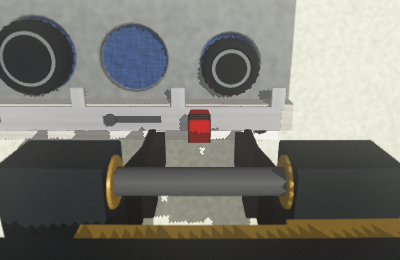

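```bash
python3 - <<'E'
from fit import *
p=np.load("rack.npy");xr,yr,zr=axes(p[3],p[4]);s=r.read_state();W=eyes.camera("wrist")
X=s["ee_pos"]+(.0661-.0415)*-zr
cor=np.array([X+sx*.008*xr+sy*.007*yr for sx,sy in((1,1),(1,-1),(-1,-1),(-1,1))]);print(proj(W,X).round(1),proj(W,cor).round(1).tolist())
q=W["image"].astype(int);m=((q[...,0]>150)&(q[...,1]<90)&(q[...,2]<90)).astype(np.uint8);m[300:]=0;v,u=np.where(m);print("bright red",u.min(),u.max(),v.min(),v.max())
E
```

```text
[[321.9 231.1]] [[310.9, 219.4], [332.9, 219.4], [332.6, 242.5], [311.1, 242.5]]
bright red 309 329 209 233
```

```bash
python3 - <<'E'
from fit import *
W=eyes.camera("wrist");q=W["image"].astype(int)
for v in range(204,248,2): print(v,q[v,319].tolist(),q[v,312].tolist())
save("k.png",cv2.resize(W["image"][190:260,250:390],(800,400),interpolation=cv2.INTER_NEAREST))
E
```

```text
204 [192, 186, 179] [193, 188, 179]
206 [144, 144, 142] [144, 142, 142]
208 [189, 187, 186] [189, 187, 185]
210 [132, 51, 47] [130, 50, 49]
212 [130, 49, 45] [132, 50, 47]
214 [71, 53, 51] [72, 53, 53]
216 [72, 54, 52] [69, 51, 49]
218 [60, 53, 53] [59, 54, 53]
220 [181, 51, 46] [177, 50, 47]
222 [199, 51, 47] [195, 50, 47]
224 [200, 53, 48] [198, 51, 46]
226 [198, 51, 45] [197, 50, 44]
228 [198, 50, 46] [199, 53, 48]
230 [197, 49, 45] [196, 51, 46]
232 [196, 50, 45] [195, 50, 46]
234 [123, 49, 45] [123, 46, 45]
236 [124, 48, 46] [123, 47, 45]
238 [122, 49, 45] [123, 48, 45]
240 [123, 48, 45] [122, 48, 45]
242 [129, 89, 83] [125, 85, 78]
244 [144, 145, 131] [147, 148, 135]
246 [140, 140, 127] [148, 148, 135]
```

View pics/k.png

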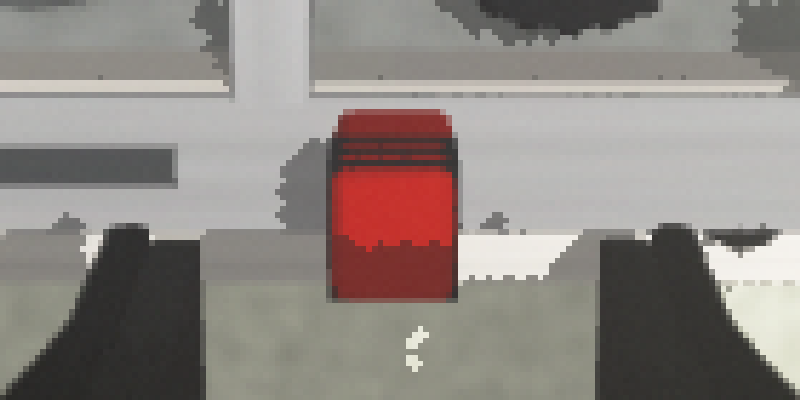

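The grip's top face spans (308–330, 219–242) and the prediction is (311–333, 219–242), so it is aligned. I descend astride it and close gently.

Request:
{"name": "play_rows", "arguments": {"motion": [[0,-0.003,0.08,0,0,0,45],[0,-0.005,0.15,0,0,0,45],[0,-0.005,0.19,0,0,0,45],[0,-0.005,0.2,0,0,0,45],[0,-0.005,0.2,0,0,0,45]]}}

```text
time: 13.22
ee_pos: [0.6193, 0.1069, 0.0564]
eef_rot: [0.915, 0.342, 0.203, -0.076]
ft_force: [-1.2, -0.2, -0.6]
width: 0.0388
```

Request:
{"name": "play_rows", "arguments": {"motion": [[0,0,0,0,0,0,10],[0,0,0,0,0,0,10],[0,0,0,0,0,0,10],[0,0,0,0,0,0,10],[0,0,0,0,0,0,10]], "squeeze": 12}}

```text
time: 13.85
ee_pos: [0.6193, 0.1067, 0.0566]
eef_rot: [0.915, 0.342, 0.203, -0.076]
ft_force: [-1.4, -0.9, 1.1]
width: 0.014
```

Request:
{"name": "play_rows", "arguments": {"motion": [[0,-0.03,0,0,0,0,10],[0,-0.07,0,0,0,0,10],[0,-0.11,0,0,0,0,10],[0,-0.14,0,0,0,0,10],[0,-0.16,0,0,0,0,10]]}}

```text
time: 14.48
ee_pos: [0.598, 0.1312, 0.0566]
eef_rot: [0.914, 0.342, 0.203, -0.076]
ft_force: [-0.0, -3.0, 1.7]
width: 0.0137
```

Request:
{"name": "play_rows", "arguments": {"motion": [[0,-0.008,0,0,0,0,10],[0,-0.015,0,0,0,0,10],[0,-0.02,0,0,0,0,10],[0,-0.024,0,0,0,0,10],[0,-0.024,0,0,0,0,10]]}}

```text
time: 15.1
ee_pos: [0.5976, 0.1315, 0.0567]
eef_rot: [0.915, 0.34, 0.205, -0.074]
ft_force: [14.7, -8.2, -9.4]
width: 0.0139
```

```bash
python3 - <<'E'
from fit import *
p=np.load("rack.npy");xr,yr,zr=axes(p[3],p[4]);s=r.read_state();v=s["ee_pos"]-p[:3]
print(s["time"],s["width"],[round(1000*v@a,1) for a in(xr,yr,zr)],"force row",s["ft_force"]@yr)
E
```

```text
15.1 0.0139428172617579 [np.float64(-43.7), np.float64(-86.7), np.float64(25.8)] force row -15.87945542096728
```

Travel is about 33 mm by the readings, with 16 N against it, so this is probably the end stop. I press a little more and check with the camera.

Request:
{"name": "play_rows", "arguments": {"motion": [[0,-0.01,0,0,0,0,10],[0,-0.015,0,0,0,0,10],[0,-0.015,0,0,0,0,10],[0,-0.015,0,0,0,0,10]], "squeeze": 30}}

```text
time: 15.6
ee_pos: [0.5975, 0.1315, 0.057]
eef_rot: [0.915, 0.338, 0.206, -0.073]
ft_force: [24.1, -12.3, -17.8]
width: 0.014
```

```bash
python3 - <<'E'
from fit import *
p=np.load("rack.npy");xr,yr,zr=axes(p[3],p[4]);s=r.read_state();v=s["ee_pos"]-p[:3]
print(s["time"],s["width"],[round(1000*v@a,1) for a in(xr,yr,zr)],"force row",s["ft_force"]@yr,s["ft_force"])
E
```

```text
15.6 0.014038919368309935 [np.float64(-43.7), np.float64(-86.6), np.float64(26.0)] force row -25.08247750724384 [ 24.12707769 -12.26874587 -17.80707165]
```

Request:
{"name": "play_rows", "arguments": {"motion": [[0,0.012,0,0,0,0,10],[0,0.025,0,0,0,0,10],[0,0.025,0,0,0,0,45],[0,0.025,0,0,0,0,45],[0,0.025,0,0,0,0,45]]}}

```text
time: 16.23
ee_pos: [0.5958, 0.1337, 0.0562]
eef_rot: [0.914, 0.342, 0.203, -0.076]
ft_force: [-0.1, -0.2, -0.5]
width: 0.0346
```

Request:
{"name": "play_rows", "arguments": {"motion": [[0,0,0,0,0,0,45],[0,0,-0.1,0,0,0,45],[0,0,-0.3,0,0,0,45],[-0.12,-0.1,-0.4,0,0,0,45],[-0.2,-0.2,-0.4,0,0,0,45]]}}

```text
time: 16.85
ee_pos: [0.5169, 0.1167, 0.1129]
eef_rot: [0.915, 0.341, 0.204, -0.075]
ft_force: [-0.0, 0.1, -0.2]
width: 0.0392
```

Request:
{"name": "play_rows", "arguments": {"motion": [[0,0,0,0,0,0,45],[0,0,0,0,0,0,45],[0,0,0,0,0,0,45]]}}

```text
time: 17.23
ee_pos: [0.518, 0.1174, 0.1123]
eef_rot: [0.915, 0.341, 0.203, -0.076]
ft_force: [-0.4, 0.6, 0.5]
width: 0.039
```

```bash
python3 - <<'E'
from fit import *
p=np.load("rack.npy");xr,yr,zr=axes(p[3],p[4]);s=r.read_state();print(s["time"],s["width"],s["ft_force"])
W=eyes.camera("wrist");im=W["image"].copy()
for h,rad in((.012,.026),(.012,.0193)): cv2.polylines(im,[proj(W,circ(p[:3]+h*zr,rad,xr,yr)).round().astype(np.int32)],True,(255,255,0),1)
for k,rr in((4,.031),(2,.025)):cv2.polylines(im,[proj(W,circ(p[:3]+(k-3)*(.07*yr+.003*xr),rr,xr,yr)).round().astype(np.int32)],True,(255,255,0),1)
for t in(-.120,-.085):
    c=p[:3]-.0425*xr+t*yr+.0415*zr
    cv2.polylines(im,[proj(W,np.array([c+sx*.008*xr+sy*.007*yr for sx,sy in((1,1),(1,-1),(-1,-1),(-1,1))])).round().astype(np.int32)],True,(0,255,0),1)
d=eyes.landmark_of(W,"lock_grip")
if d:
    o,dd=ray(W,d[0]["xy"]);X=o+dd*((p[:3]+.0415*zr-o)@zr)/(dd@zr);print(d[0]["xy"],d[0]["p"],"grip y rel",1000*(X-p[:3])@yr)
save("l.png",cv2.resize(im[20:280,160:560],(800,520),interpolation=cv2.INTER_CUBIC))
E
```

```text
17.225 0.039012359541174685 [-0.38206181  0.57578637  0.5024718 ]
[381.0, 156.9] 0.81 grip y rel -88.34310087817062
```

View pics/l.png

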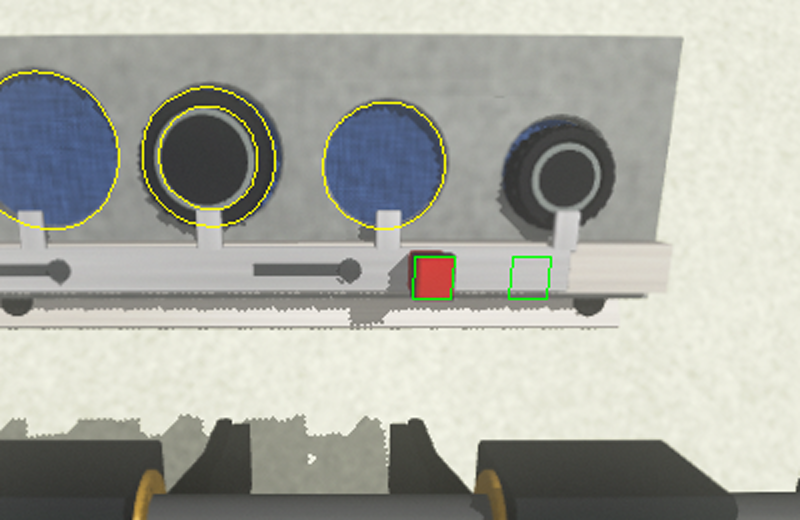

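The wrist view shows the grip top at (376,159), on the predicted locked outline. The tabs sit over the low edges of the recesses, and the rail screws are at the far ends of their slots. The shell ring at (263,99) still matches the seated prediction, and the gripper is clear. I hand in.

```bash
python3 -c "
from bench import job
print(job.close_job())"
```

```text
the job is handed in; nothing more can be done
None
```

I seated the largest of the three loose black shells in the third recess, lid side up, slid the red lock grip to its end stop, and let go. The job was handed in after about 17 s of robot time; `close_job` reports no verdict.

**Shell:** On seating, the underside came to about 7.3 mm below the bed face, with about 27 N of contact force when it reached the floor. After locking, its lid ring in the last wrist picture still lay within about 1 px of where a seated shell should appear.

**Lock:** The grip lay on the predicted locked position in the last picture, with the tabs over the low edges of the recesses. It met a hard stop, giving no further travel at about 25 N.

**Disagreement:** The arm readings gave about 33 mm of grip travel and the network's grip point about 32 mm, against a nominal 35 mm and a 32.5 mm threshold. I put this down to flex and measurement error, because of the hard stop and the picture.

**Other things:** I did not touch the cap, tip, frame or cube, but I took no closing picture of them. The gripper was clear of everything, with forces near zero.

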